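# Fetch the deburrer from behind the supplies

## Task

The tube deburrer stands hemmed in at the back of the supply caddy by the spray can, the oil bottle and the paste tin. Stand all three aside on the rubber mat, then take the deburrer out and stand it in the empty compartment of the job tray; only after that put the three containers back in the caddy, each upright in the very compartment it came from. Keep the containers and the deburrer from tipping over, and leave the two fittings in the caddy's near compartments where they are.

Things in the scene. Friction and masses are not known exactly. Their poses are not given: they have to be found in the camera images.
- caddy: Fixed grey steel caddy, 127 (x) x 189 mm (y), 2 rows of 3 compartments. Origin: centre of underside, x to the far row, y to the left. Floor 2 mm thick, walls and dividers 3 mm, tops 20 mm above the bench. Compartment centres: x -31 or +31, y -62, 0 or +62 mm; 59 x 59 mm inside. Containers start shuffled in far left, far right and near middle, within 2 mm of centre; deburrer far middle.
- aerosol: Leak-finder spray can, bare aluminium with a white printed band and a white spray head: straight round body 45 mm in diameter up to 120 mm, then shoulder and narrower head, 150 mm tall in all. Origin: centre of its underside, z up its axis; round, so its yaw means nothing. About 0.16 kg, closed and rigid.
- oil_bottle: Grey plastic cutting-oil bottle with a paper label band and a thin black pointed spout: straight round body 44 mm in diameter up to 104 mm, 137 mm tall with the spout. Origin: centre of its underside, z up its axis; round. About 0.14 kg, closed and rigid.
- paste_tin: Straight-sided steel tin of jointing paste with a paper label band and flat lid with a small dark knob: 44 mm in diameter (45 mm at the rims) and straight up to 110 mm, 124 mm tall with the lid and knob. Origin: centre of its underside, z up its axis; round. About 0.20 kg, closed and rigid.
- deburrer: Barrel-shaped tube deburrer, an upright ribbed aluminium and dark steel cylinder with blades in a black recess at its top: 40 mm in diameter over the ribs, 62 mm tall. Origin: centre of its underside, z up its axis; round. About 0.16 kg.
- mat: Fixed black ribbed rubber bench mat, the side area, 200 x 200 mm, 5 mm thick, empty at the start; it lies on one side of the caddy and the job tray on the other, swapped at random. Origin: centre of its underside, x and y along its edges, z up.
- job_tray: Fixed grey tray, 190 (x) x 152 mm (y), origin: centre of underside. Floor 2 mm thick, walls and dividers 3 mm, tops 20 mm above the bench. The long compartment at +y holds two copper tubes 22 mm thick, the far one at -y (x > 0) a copper elbow 27 mm high; the near one at -y (x < 0) is empty: centre x -47, y -27 mm, 90 x 93 mm inside.
- ball_valve: Small brass ball valve with a flat steel lever, lying in the caddy's near left compartment, 50 mm long, 38 mm high; to be left alone. Origin: underside, at mid length.
- tee: Copper T-fitting, 50 mm long, 27 mm high, lying in the caddy's near right compartment; to be left alone. Origin: underside, where its axes cross.
Not all that is in view belongs to the job. Leave any purple or red look-alike of the paste_tin alone. Leave any red look-alike of the aerosol alone.

How it is judged (in metres and radians):
On the way, in this order (a step that is already met when the one before it is completed fails the run):
1. spray can, oil bottle and paste tin all stand upright on the rubber mat at the same time (x of aerosol in the frame of mat between -0.1 and 0.1 m and y of aerosol in the frame of mat between -0.1 and 0.1 m and z of aerosol in the frame of mat between -0.002 and 0.012 m and angle between each of aerosol, oil_bottle, paste_tin's own z axis and vertical below 0.12 rad and x of oil_bottle in the frame of mat between -0.1 and 0.1 m and y of oil_bottle in the frame of mat between -0.1 and 0.1 m and z of oil_bottle in the frame of mat between -0.002 and 0.012 m and x of paste_tin in the frame of mat between -0.1 and 0.1 m and y of paste_tin in the frame of mat between -0.1 and 0.1 m and z of paste_tin in the frame of mat between -0.002 and 0.012 m), for 0.2 s.
2. then the deburrer stands upright on the floor of the job tray's empty compartment, the three containers still on the mat (all of step 1 and x of deburrer in the frame of job_tray between -0.075 and -0.019 m and y of deburrer in the frame of job_tray between -0.056 and 0.003 m and z of deburrer in the frame of job_tray between -0.003 and 0.008 m and angle between deburrer's own z axis and vertical below 0.12 rad), for 0.2 s.
At the end, for the whole second after the job is handed in: The spray can, oil bottle and paste tin each stand upright and at rest in the compartment they came from (within 15 mm of where each stood at the start, tilted less than 0.12 rad); the deburrer stands upright and at rest on the floor of the job tray's empty compartment, anywhere within its walls (distance of each of aerosol, oil_bottle, paste_tin from where it was at the start of the episode below 0.015 m and angle between each of aerosol, oil_bottle, paste_tin, deburrer's own z axis and vertical below 0.12 rad and linear speed of each of aerosol, oil_bottle, paste_tin, deburrer below 0.02 m/s and x of deburrer in the frame of job_tray between -0.075 and -0.019 m and y of deburrer in the frame of job_tray between -0.056 and 0.003 m and z of deburrer in the frame of job_tray between -0.003 and 0.008 m); the robot touches nothing.
It fails at once if a container or the deburrer is tipped over (more than 0.7 rad) (angle between any of aerosol, oil_bottle, paste_tin, deburrer's own z axis and vertical above 0.7 rad).
It fails at once if the ball valve or the T-fitting is moved from where it lies (more than 25 mm) (distance of any of ball_valve, tee from where it was at the start of the episode above 0.025 m).
It also fails if it takes over 144 s, if anything falls off the work surface, if the arm or the gripper's body presses on something with over 40 N, if the wrist force passes 120 N, or if a joint passes its speed limit or range.

## Robot

A 6-joint arm with a two-finger parallel gripper is mounted at the origin on the work surface. World frame = base frame: x ahead of the robot, y to its left, z up, the work surface at z = 0. Lengths are in m, angles in degrees, forces in N, time in s.
With the tool pointing down it reaches from about 0.35 to 0.875 m from the base axis. Payload 4.2 kg.
Tool frame: the origin (TCP) lies midway between the tips of the shut fingers; the grasp point (between the pads) lies 19 mm behind it; z points along the fingers, y is the line along which they close (so a half turn about z gives the same grasp; the last joint's range is limited). The gripper opens to 87 mm and grips with 3 to 60 N. Pads are 19 mm wide; open, the fingers measure 117 mm over their backs; the gripper's body (75 mm by 190 mm) begins 51 mm behind the grasp point.
Start: joints at [85.29, 22.042, 0.453, 0, -68.411, -14.817], TCP at [0.209, 0.589, 0.223] pointing down, gripper open.
Joint ranges: [-179.83, 179.83], [-69.29, 118.12], [-61.27, 80.66], [-181.25, 117.63], [-171.15, -9.14], [-177.46, 177.46]. Speed limits (degrees/s): [159.86, 159.86, 180, 180, 180, 180].

## Interface

Orientations are given as [roll, pitch, yaw] about the fixed x, y, z axes, in that order (R = Rz(yaw) Ry(pitch) Rx(roll)).
In Python, from workcell import env gives the robot as it stands. The module is installed in compiled form; this text tells all that it offers. Calls block until the motion is done:
- env.goto(position, orientation): joint-space move of the TCP to a pose.
- env.move_straight(position, rotation=None, rate=0.15, force_limit=None): straight line of the TCP; rotation=None keeps the orientation; rate is the mean speed in m/s. With force_limit (N) it stops when the force on the tool has changed by that much, and returns True; else False.
- env.set_joints(angles): joint-space move.
- env.gripper_to(opening, grasp_force=None): opening from 0.0 (shut) to 1.0 (fully open); grasp_force is the grip in N (None keeps the last); returns when the fingers have stopped.
- env.dwell(seconds).
- env.inverse_kinematics(position, orientation): joint angles nearest the present ones, or None.
- env.read_state(): the state.
- env.grab_frame(name): name is "scene" or "top" or "wrist"; returns a dict with "image" (420x560x3 uint8, blue, green, red), "fx", "fy", "cx", "cy" (pixels), "position" and "orientation" of the camera in the world. Camera axes: x right, y up, looking along -z (the intrinsics and any distortion apply to the point x, -y, -z); pixel columns grow to the right and rows downward; lengths in m; the calibration is good to about 2 mm. A picture is of the moment at which its call begins. There is no depth.
A pose or a line that the arm cannot do raises env.Unreachable and nothing moves.
- env.close_job(): hands the job in; it is judged then, once.
Trained networks look in a picture, given as the dict that the camera call returned (one of the last four; its "shot" number tells which), for a name from the list of things; names that differ only in an ending like _2 or _b are one class to them, and where a whole thing is asked for, a point or a joint stands for the part that bears it (a point fixed in the world has none). Each returns a list of dicts, best first, with "score" (0 to 1); they miss things now and then, are a little off and sometimes report something else, mostly with a low value. They report only what shows in the picture. A call takes as long as a camera call. They do not tell look-alikes from the thing itself.
- env.search_frame(picture, thing): "xyz" ([x, y, z] in m, in world coordinates, good to about 4 mm: the middle of the surface that is visible of it).
- env.trace(picture, thing): "mask" (420x560 bool, what is visible of it).
The state is a dict: "clock": time; "joint_positions": joint angles; "qvel": joint speeds; "joint_torque": joint torques, N m; "position": TCP position; "tool_rot": TCP orientation; "force": force on the tool from outside, world axes, zero at the start; "wrist_torque": the same for the moment, N m; "opening": opening from 0.0 (shut) to 1.0 (fully open); "finger_force": force on a finger pad.
Only numpy, scipy, OpenCV 4.12 (cv2) and the standard library are available. Lean on these libraries where they do the work, as an engineer would, in place of code of your own. Each camera call takes 0.05 s, during which the arm holds its last target. There are 200 camera calls.

## Working session

There is one attempt and no reset: what is moved stays moved. The work goes in short steps, each a Python script; the robot and the scene stay as the last script left them, time stands still between calls to the robot, and variables do not carry over. Pictures are saved under pics/ and viewed, at most 14 in all, crops included, and the job is handed in when it is done.

```bash
mkdir -p pics
python3 - <<'E'
from workcell import env
import cv2
s=env.read_state(); print(s["clock"],s["position"],s["tool_rot"],s["opening"])
for n in ("scene","top"):
    f=env.grab_frame(n); cv2.imwrite(f"pics/{n}0.png",f["image"])
    print(n,f["fx"],f["cx"],f["cy"],f["position"],f["orientation"],[k for k in f])
    for t in "caddy aerosol oil_bottle paste_tin deburrer mat job_tray ball_valve tee".split():
        print(t,[(round(d["score"],2),[round(float(v),3) for v in d["xyz"]]) for d in env.search_frame(f,t)])
E
```

```text
0.0 [0.20869611 0.58850094 0.221473  ] [ 1.79876924e+02 -6.10074287e-03 -1.95373778e+01] 0.9968699614436805
scene 401.9458317724341 276.606722806991 211.98829837137293 [ 1.08617099 -0.41824576  0.65200043] [47.51248008 -0.77923867 49.89349488] ['image', 'fx', 'fy', 'cx', 'cy', 'position', 'orientation', 'shot']
caddy [(0.74, [0.571, -0.076, 0.01])]
aerosol [(0.82, [0.596, -0.079, 0.098]), (0.62, [0.701, -0.116, 0.091])]
oil_bottle [(0.52, [0.528, -0.015, 0.114])]
paste_tin [(0.9, [0.512, 0.147, 0.077]), (0.84, [0.58, 0.049, 0.082]), (0.68, [0.622, 0.129, 0.075]), (0.59, [0.595, -0.083, 0.099])]
deburrer [(0.83, [0.584, -0.008, 0.057]), (0.39, [0.526, -0.013, 0.111])]
mat [(0.79, [0.54, -0.313, 0.004])]
job_tray []
ball_valve [(0.55, [0.508, 0.048, 0.031])]
tee [(0.56, [0.526, -0.079, 0.023])]
top 510.6239390018283 282.6490512840527 210.1136506183547 [ 0.41569686 -0.00292154  1.0081576 ] [ 10.10742001   0.14502792 -89.65486551] ['image', 'fx', 'fy', 'cx', 'cy', 'position', 'orientation', 'shot']
caddy [(0.66, [0.513, -0.01, 0.111]), (0.55, [0.542, -0.005, 0.004])]
aerosol [(0.81, [0.677, -0.096, 0.126]), (0.62, [0.568, -0.061, 0.128])]
oil_bottle [(0.87, [0.508, -0.013, 0.111])]
paste_tin [(0.9, [0.498, 0.154, 0.109]), (0.89, [0.561, 0.054, 0.111]), (0.71, [0.601, 0.137, 0.11])]
deburrer [(0.83, [0.572, -0.004, 0.065]), (0.69, [0.571, -0.065, 0.131])]
mat [(0.79, [0.532, -0.311, 0.007])]
job_tray [(0.68, [0.533, 0.295, 0.004]), (0.22, [0.514, -0.011, 0.109])]
ball_valve [(0.81, [0.503, 0.052, 0.032])]
tee [(0.61, [0.518, -0.07, 0.028])]
```

View pics/scene0.png

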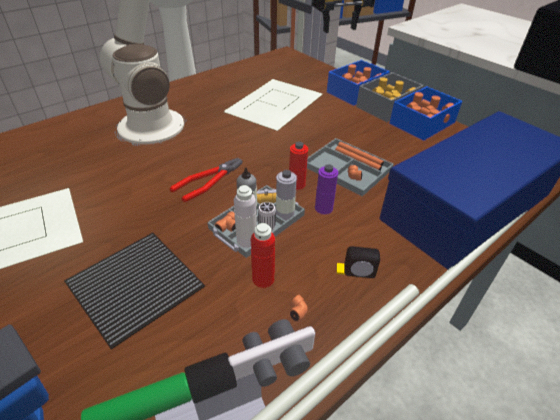

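View pics/top0.png

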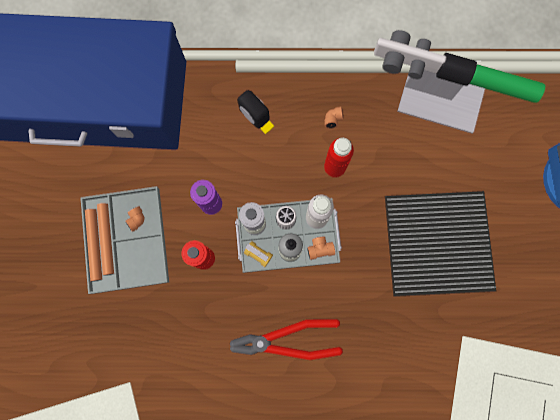

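The scene shows the tin at far left (251,217), the deburrer at (286,217), the aerosol at far right (320,208) and the oil bottle at near middle (290,246). The mat is on the right and the tray on the left, with red and purple decoys beside the caddy at (198,255), (206,196) and (339,157). Next I'll take wrist views and fit cylinder silhouettes across all views.

```bash
cat > h.py <<'E'
from workcell import env
import numpy as np, cv2
from scipy.spatial.transform import Rotation as R
from scipy.optimize import minimize
PROF=dict(aerosol=[(0,.0225),(.12,.0225),(.15,.012)],oil_bottle=[(0,.022),(.104,.022),(.137,.003)],
 paste_tin=[(0,.0225),(.11,.0225),(.124,.006)],deburrer=[(0,.02),(.062,.02)])
def project(f,P):
    p=R.from_euler("xyz",f["orientation"],degrees=True).inv().apply(np.asarray(P)-f["position"])
    return np.c_[f["cx"]+f["fx"]*p[:,0]/-p[:,2], f["cy"]+f["fy"]*p[:,1]/p[:,2]]
def ray_at(f,uv,z):
    uv=np.atleast_2d(uv).astype(float)
    d=np.c_[(uv[:,0]-f["cx"])/f["fx"],-(uv[:,1]-f["cy"])/f["fy"],-np.ones(len(uv))]
    d=R.from_euler("xyz",f["orientation"],degrees=True).apply(d)
    return np.asarray(f["position"])+d*((z-f["position"][2])/d[:,2])[:,None]
def sil(f,name,b):
    a=np.linspace(0,2*np.pi,40); 
    P=np.vstack([np.c_[b[0]+r*np.cos(a),b[1]+r*np.sin(a),np.full(40,b[2]+h)] for h,r in PROF[name]])
    m=np.zeros((420,560),np.uint8); hull=cv2.convexHull(project(f,P).astype(np.float32))
    cv2.fillConvexPoly(m,np.round(hull*16).astype(np.int32),1,shift=4); return m>0
iou=lambda a,b:(a&b).sum()/max(1,(a|b).sum())
def best(f,name,b):
    ms=[d["mask"] for d in env.trace(f,name)]
    s=sil(f,name,b); ms=[(iou(m,s),m) for m in ms]
    return max(ms,key=lambda t:t[0]) if ms else (0,None)
def fit(name,views,b0,freez=True):
    """views: list of (frame,mask); silhouette fit of base position"""
    def c(p): 
        b=[p[0],p[1],p[2] if freez else b0[2]]
        return -sum(iou(sil(f,name,b),m) for f,m in views)
    p0=np.array(b0,float); sx=np.vstack([p0]+[p0+.008*e for e in np.eye(3)])
    r=minimize(c,p0,method="Nelder-Mead",options=dict(initial_simplex=sx,xatol=2e-4,fatol=1e-4))
    return r.x,-r.fun/len(views)
def down(yaw): return [180,0,yaw]
E
python3 - <<'E'
from h import *
g=dict(aerosol=[.568,-.063,.002],oil_bottle=[.508,-.012,.002],paste_tin=[.561,.054,.002],deburrer=[.572,-.004,.002])
V={k:[] for k in g}
def look(n,tag):
    f=env.grab_frame(n)
    cv2.imwrite(f"pics/{tag}.png",f["image"])
    print(tag,np.round(f["position"],3),np.round(f["orientation"],1))
    for k in g:
        q,m=best(f,k,g[k]); print("  ",k,round(q,2))
        if q>.4: V[k].append((f,m))
    return f
ft=look("top","t1")
for t,z in (("mat",.005),("job_tray",.02)):
    for d in env.trace(ft,t)[:1]:
        ys,xs=np.nonzero(d["mask"]); P=ray_at(ft,np.c_[xs,ys],z)[:,:2]
        print(t,[np.round(v,4) for v in cv2.minAreaRect(np.float32(P))])
fs=look("scene","s1")
for i,(x,y) in enumerate([(.50,-.0),(.56,-.06)]):
    for yaw in (0,180,-90,90):
        j=env.inverse_kinematics([x,y,.36],down(yaw)); print(yaw,None if j is None else np.round(j))
    env.goto([x,y,.36],down(0)); look("wrist",f"w{i}")
for k in g:
    if V[k]: print(k,len(V[k]),*[np.round(v,4) for v in fit(k,V[k],g[k])],[np.round(fit(k,[v],g[k],False)[0][:2],4) for v in V[k]])
print(env.read_state()["clock"])
E
```

```text
t1 [ 0.416 -0.003  1.008] [ 10.1   0.1 -89.7]
   aerosol 0.59
   oil_bottle 0.77
   paste_tin 0.0
   deburrer 0.79
mat [array([ 0.5315, -0.3081]), array([0.2025, 0.2032]), np.float64(2.6941)]
job_tray [array([0.532, 0.31 ]), array([0.1937, 0.1593]), np.float64(8.7362)]
s1 [ 1.086 -0.418  0.652] [47.5 -0.8 49.9]
   aerosol 0.79
   oil_bottle 0.32
   paste_tin 0.76
   deburrer 0.71
0 [ 19.   6.  -2.   0. -82.  71.]
180 [  19.    6.   -2.   -0.  -82. -109.]
-90 [ 19.   6.  -2.   0. -82. -19.]
90 [ 19.   6.  -2.   0. -82. 161.]
w0 [0.574 0.    0.522] [-16.1  -0.  -90. ]
   aerosol 0.53
   oil_bottle 0.77
   paste_tin 0.72
   deburrer 0.78
0 [ 10.  12.   6.   0. -84.  80.]
180 [  10.   12.    6.   -0.  -84. -100.]
-90 [ 10.  12.   6.   0. -84. -10.]
90 [ 10.  12.   6.   0. -84. 170.]
w1 [ 0.635 -0.061  0.521] [-16.2  -0.  -90.1]
   aerosol 0.59
   oil_bottle 0.86
   paste_tin 0.73
   deburrer 0.81
aerosol 4 [ 0.579  -0.0669 -0.0012] 0.9118 [array([ 0.5795, -0.0657]), array([ 0.5767, -0.0652]), array([ 0.5789, -0.066 ]), array([ 0.5792, -0.0669])]
oil_bottle 3 [ 5.124e-01 -1.390e-02 -3.000e-04] 0.9239 [array([ 0.5122, -0.0138]), array([ 0.5126, -0.0138]), array([ 0.513 , -0.0136])]
paste_tin 3 [ 5.664e-01  5.670e-02 -1.000e-04] 0.9195 [array([0.5626, 0.0602]), array([0.5666, 0.0557]), array([0.5664, 0.0559])]
deburrer 4 [ 0.5733 -0.0044 -0.0022] 0.7922 [array([ 0.5749, -0.0062]), array([ 0.5697, -0.0014]), array([ 0.5745, -0.0062]), array([ 0.5747, -0.0063])]
4.925
```

Fits are consistent: tin to aerosol is 123 mm (should be 124), the deburrer lies midway, and the bases are near z=0. Starting with the aerosol.

```bash
cat >> h.py <<'E'
def st(tag):
    s=env.read_state(); print(tag,"t=%.1f"%s["clock"],np.round(s["position"],4),"open %.3f"%s["opening"],"ff",np.round(s["finger_force"],1),"F",np.round(s["force"],1))
def pick(xy,tcpz,op=.75,grip=25,up=.11,safe=.25):
    """grasp at xy with tool at tcpz, lift by up"""
    p=env.read_state()["position"]
    if p[2]<safe-.02: env.move_straight([p[0],p[1],safe],rate=.25)
    env.move_straight([xy[0],xy[1],safe],rate=.3); env.gripper_to(op)
    hit=env.move_straight([xy[0],xy[1],tcpz],rate=.12,force_limit=12)
    if hit: st("HIT on descent"); raise SystemExit
    env.gripper_to(0,grip); st("gripped")
    env.move_straight([xy[0],xy[1],tcpz+up],rate=.15); st("lifted")
def place(xy,tcpz,op=.75,safe=.25):
    """carry level to xy, set down at tool height tcpz (expected contact), let go, retreat"""
    z=env.read_state()["position"][2]
    env.move_straight([xy[0],xy[1],z],rate=.22)
    env.move_straight([xy[0],xy[1],tcpz+.006],rate=.12)
    hit=env.move_straight([xy[0],xy[1],tcpz-.003],rate=.02,force_limit=4); st("down hit=%s"%hit)
    env.gripper_to(op); env.move_straight([xy[0],xy[1],safe],rate=.2); st("released")
E
python3 - <<'E'
from h import *
pick((.579,-.0665),.090); place((.600,-.302),.093)
E
```

```text
gripped t=8.2 [ 0.5792 -0.0666  0.0903] open 0.506 ff 25.0 F [-0.1 -1.6  0.3]
lifted t=9.0 [ 0.578  -0.0664  0.1986] open 0.504 ff 25.0 F [ 0.2 -0.2 -2.3]
down hit=True t=11.6 [ 0.6005 -0.3022  0.0932] open 0.507 ff 25.0 F [ 0.1 -0.2  4.6]
released t=13.3 [ 0.5993 -0.3016  0.2484] open 0.750 ff 0.0 F [-0.2  0.1 -0.4]
```

Run:
```python
from h import *
pick((.5125,-.0137),.075); place((.5315,-.302),.078)
pick((.5665,.056),.073); place((.463,-.302),.076)
env.goto([.47,.25,.36],down(0)); f=env.grab_frame("wrist"); cv2.imwrite("pics/w_tray.png",f["image"])
c=[[.486,.268,.002]]; print(project(f,c))
for k in("job_tray","paste_tin"): print(k,[(round(d["score"],2),np.round(d["xyz"],3)) for d in env.search_frame(f,k)])
for d in env.trace(f,"job_tray")[:2]:
    ys,xs=np.nonzero(d["mask"]); P=ray_at(f,np.c_[xs,ys],.02)[:,:2]; print(d["score"],[np.round(v,4) for v in cv2.minAreaRect(np.float32(P))])
np.savez("tray.npz",**{k:f[k] for k in("fx","fy","cx","cy","position","orientation")})
f=env.grab_frame("top"); cv2.imwrite("pics/t2.png",f["image"])
d0=best(f,"deburrer",[.574,-.006,.002]); print(d0[0],fit("deburrer",[(f,d0[1])],[.574,-.006,.002],False))
```

```text
gripped t=16.8 [ 0.5126 -0.0138  0.0752] open 0.493 ff 25.0 F [-0.9 -1.6  1.5]
lifted t=17.6 [ 0.5115 -0.0138  0.1838] open 0.505 ff 25.0 F [-0.5  0.2 -2. ]
down hit=True t=20.5 [ 0.532  -0.3022  0.0782] open 0.496 ff 25.0 F [0.2 0.6 4.4]
released t=22.2 [ 0.5308 -0.3016  0.2486] open 0.750 ff 0.0 F [ 0.3  0.3 -0.8]
gripped t=25.9 [0.5666 0.0561 0.0732] open 0.513 ff 25.0 F [-0.4  0.5  0.7]
lifted t=26.8 [0.5655 0.0558 0.1816] open 0.510 ff 25.0 F [-0.5 -0.2 -3.1]
down hit=True t=30.0 [ 0.4635 -0.302   0.0761] open 0.509 ff 25.0 F [0.4 1.  4.7]
released t=31.7 [ 0.4623 -0.3016  0.2486] open 0.749 ff 0.0 F [ 0.1 -0.5 -0.8]
[[269.77416705 160.51195635]]
job_tray [(0.9, array([ 0.541,  0.299, -0.002]))]
paste_tin [(0.79, array([0.504, 0.161, 0.113])), (0.61, array([0.606, 0.15 , 0.107]))]
0.72 [array([0.5325, 0.3122]), array([0.1919, 0.1529]), np.float64(8.5559)]
0.21 [array([ 0.5426, -0.0062]), array([0.1296, 0.2054]), np.float64(5.7858)]
0.6624737945492662 (array([ 0.5710463 , -0.00239815,  0.0040463 ]), np.float64(0.6723404255319149))
```

View pics/w_tray.png

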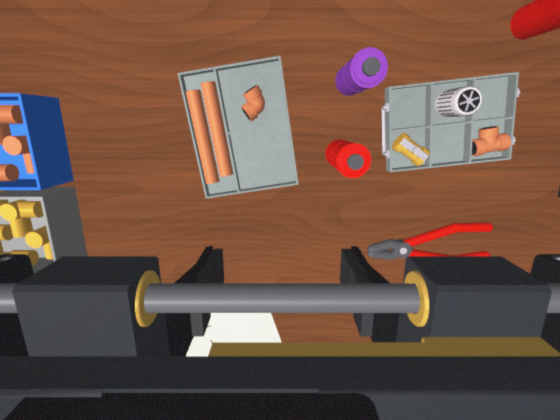

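View pics/t2.png

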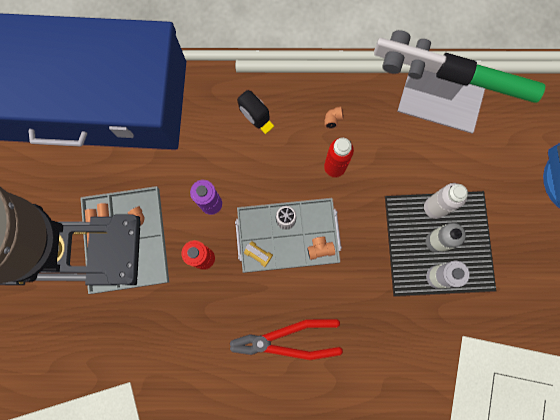

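The three containers stand upright on the mat at (450,200), (446,237) and (450,273). The tray mask size matches the text (192x153 mm), with centre (0.5325, 0.312) and yaw 8.6°. The empty compartment is at wrist pixel (264,157), which gives a target of about (0.490, 0.278). Next, a closer look at the deburrer.

Run:
```python
from h import *
V=[];g=[.574,-.006,.002]
for p in [(.574,.0,.26),(.55,.04,.26),(.56,-.02,.32)]:
    env.goto(p,down(-90)); f=env.grab_frame("wrist"); q,m=best(f,"deburrer",g); print(np.round(f["position"],3),round(q,2))
    if q>.4: V.append((f,m)); print(fit("deburrer",[V[-1]],g,False))
print(fit("deburrer",V,g))
im=V[0][0]["image"].copy(); im[V[0][1]]=im[V[0][1]]//2+np.array([0,120,0],np.uint8)
for u in project(V[0][0],[[.5745,-.0062,.064],[.571,-.0024,.064]]): cv2.circle(im,tuple(int(v) for v in u),3,(0,0,255),-1)
cv2.imwrite("pics/deb.png",im)
```

```text
[ 0.573 -0.075  0.423] 0.83
(array([ 0.57369899, -0.00573048,  0.00751575]), np.float64(0.8352027610008628))
[ 0.548 -0.034  0.423] 0.84
(array([ 0.57396701, -0.00602808,  0.00253054]), np.float64(0.8454063604240283))
[ 0.559 -0.097  0.483] 0.8
(array([ 0.57413612, -0.00783927,  0.00364787]), np.float64(0.8122171945701357))
(array([ 0.57498564, -0.00250597, -0.02279983]), np.float64(0.9091961536989009))
```

View pics/deb.png

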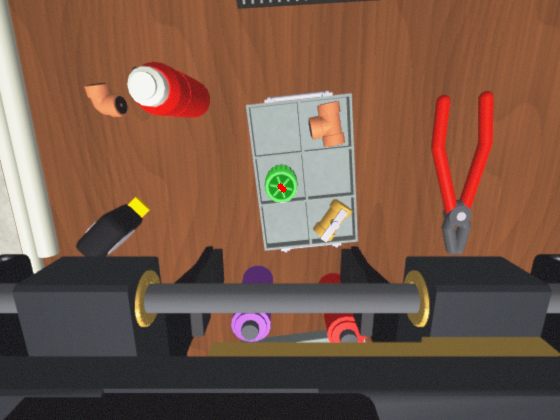

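The masked deburrer is at pixel (281,184), and both candidate centres fall on its top. They differ by about 3 mm, so I'll use (0.574, -0.0045), closing along x.

Run:
```python
from h import *
pick((.574,-.0045),.030,op=.75,grip=30,up=.14)
place((.490,.278),.030,safe=.24)
p=env.read_state()["position"]
env.goto([.50,.16,.36],down(0)); f=env.grab_frame("wrist"); cv2.imwrite("pics/w_after.png",f["image"])
g=[.490,.278,.002]; q,m=best(f,"deburrer",g); print(q, fit("deburrer",[(f,m)],g,False) if q>.3 else 0)
```

```text
gripped t=39.4 [ 0.5745 -0.0044  0.0302] open 0.430 ff 30.0 F [0.6 0.3 1.1]
lifted t=40.5 [ 0.5731 -0.0046  0.1687] open 0.427 ff 30.0 F [ 0.2 -0.4 -1.8]
down hit=True t=43.6 [0.4903 0.2783 0.0301] open 0.426 ff 30.0 F [-1.3 -0.7  5.1]
released t=45.6 [0.4893 0.2775 0.2387] open 0.750 ff 0.0 F [0.  0.1 0. ]
0.8156108597285068 (array([0.48776729, 0.27718519, 0.00723691]), np.float64(0.8466898954703833))
```

View pics/w_after.png

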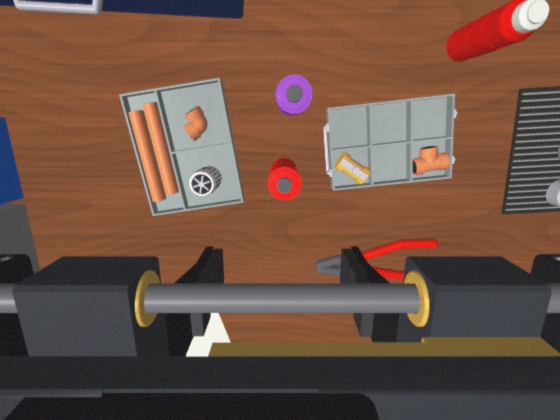

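The deburrer stands upright in the empty compartment at (203,182). Now the containers go back: tin, oil bottle, then aerosol.

Run:
```python
from h import *
env.move_straight([.46,-.302,.30],rate=.3)
pick((.463,-.302),.076); place((.5665,.056),.073)
pick((.5315,-.302),.078); place((.5125,-.0137),.075)
pick((.600,-.302),.093); place((.579,-.0665),.090)
env.move_straight([.40,-.10,.36],rate=.25)
g=dict(aerosol=[.579,-.0665,.002],oil_bottle=[.5125,-.0137,.002],paste_tin=[.5665,.056,.002],deburrer=[.49,.278,.002])
for n in("top","wrist"):
    f=env.grab_frame(n); cv2.imwrite(f"pics/{n}_end.png",f["image"])
    for k in g:
        q,m=best(f,k,g[k]); print(n,k,round(q,2),fit(k,[(f,m)],g[k],False)[0][:2] if q>.3 else 0)
```

```text
gripped t=51.6 [ 0.4631 -0.302   0.0762] open 0.508 ff 25.0 F [-0.3  0.6  0.7]
lifted t=52.5 [ 0.4621 -0.3015  0.1846] open 0.512 ff 25.0 F [-0.4 -0.5 -3. ]
down hit=True t=55.7 [0.567  0.0563 0.0731] open 0.514 ff 25.0 F [0.2 1.  4.2]
released t=57.5 [0.5657 0.0559 0.2486] open 0.752 ff 0.0 F [-0.3  0.1 -1.2]
gripped t=61.1 [ 0.5316 -0.3021  0.0782] open 0.503 ff 25.0 F [-0.3  0.5  0.6]
lifted t=62.0 [ 0.5307 -0.3015  0.1866] open 0.498 ff 25.0 F [-0.1 -0.6 -1.3]
down hit=True t=64.9 [ 0.513  -0.0136  0.0751] open 0.495 ff 25.0 F [-0.8  0.   3.8]
released t=66.6 [ 0.5116 -0.0138  0.2487] open 0.750 ff 0.0 F [-0.2  0.4 -0.8]
gripped t=70.0 [ 0.6001 -0.3021  0.0933] open 0.508 ff 25.0 F [ 0.3 -0.   1.9]
lifted t=70.9 [ 0.5992 -0.3015  0.2014] open 0.509 ff 25.0 F [ 0.2 -0.4 -1.8]
down hit=True t=73.5 [ 0.5796 -0.0665  0.0902] open 0.510 ff 25.0 F [-0.   0.3  4.6]
released t=75.2 [ 0.5781 -0.0664  0.2486] open 0.751 ff 0.0 F [ 0.3 -0.3 -1.2]
top aerosol 0.9 [ 0.57946412 -0.06617014]
top oil_bottle 0.92 [ 0.51339484 -0.01317   ]
top paste_tin 0.93 [0.5665 0.056 ]
top deburrer 0.86 [0.48832066 0.27763763]
wrist aerosol 0.94 [ 0.58008472 -0.06679322]
wrist oil_bottle 0.91 [ 0.51348278 -0.0139542 ]
wrist paste_tin 0.92 [0.56643094 0.05499714]
wrist deburrer 0.88 [0.48879336 0.28275561]
```

View pics/top_end.png

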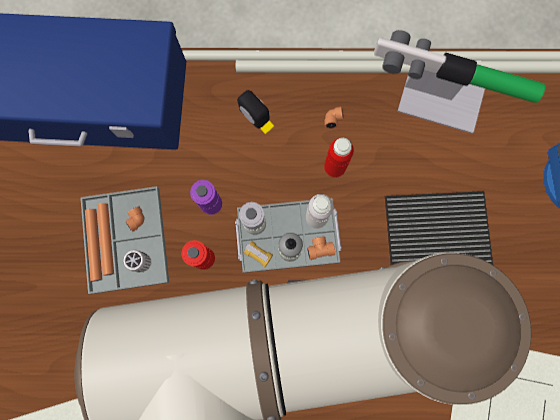

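The final picture shows the tin (251,217), oil bottle (290,246) and aerosol (320,208) upright in their own compartments. The deburrer stands in the tray at (137,260), the fittings are undisturbed, and the arm is clear.

```bash
python3 -c "
from workcell import env
print(env.close_job())"
```

```text
the job is handed in; nothing more can be done
None
```

I handed in the job: the deburrer stands in the job tray's empty compartment, and the spray can, oil bottle and paste tin are back upright in their own caddy compartments, each about 1 mm from its measured start, after about 76 s; the hand-in returned no verdict.

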